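# Seat a casting flask in the sprung ring of the casting table and hold it down

### The arm

A 6-joint arm with a two-finger parallel gripper is mounted at the origin on the work surface. World frame = base frame: x ahead of the robot, y to its left, z up, the work surface at z = 0. Lengths are in m, angles in rad, forces in N, time in s.
With the tool pointing down it reaches from about 0.425 to 1.125 m from the base axis. Payload 14.9 kg.
Tool frame: the origin (TCP) lies at the centre of the arm's flange, where the gripper is bolted on; the fingertips stand 191 mm ahead of it and the grasp point (between the pads) lies 172 mm ahead of it; z points along the fingers, y is the line along which they close (so a half turn about z gives the same grasp; the last joint's range is limited). The gripper opens to 91 mm and grips with 3 to 60 N. Pads are 32 mm wide; open, the fingers measure 118 mm over their backs; the gripper's body (76 mm by 178 mm) begins 60 mm behind the grasp point.
Start: joints at [-1.32, 0.379, 1.734, -0, 1.028, -0.033], TCP at [0.196, -0.672, 0.405] pointing down, gripper open.
Joint ranges: [-2.77, 2.77], [-0.74, 2.19], [0, 2.66], [-1.06, 4.2], [0.31, 2.87], [-3.08, 3.08]. Speed limits (rad/s): [1.89, 1.89, 2.39, 3.14, 3.14, 3.14].

### API

Orientations are given as a unit quaternion [w, x, y, z].
In Python, from rig import readout, get_image, sign_off gives the robot as it stands. The module is installed in compiled form; this text tells all that it offers.
- The arm moves only by the tool carry_out, never from a script. Its argument "moves" is a list of rows, each an object with "fingers": the finger opening in mm, from 0 to 91.2; "offset": the shift along the tool's x, y, z in mm, a list of three; "roll": the turn about the tool's z in degrees. In form: [{"fingers": fingers, "offset": [dx, dy, dz], "roll": roll}, ...]. A call has 1 to 20 rows; each row shifts and turns the commanded pose from where the row before left it, along the tool's axes as they then stand; what a row does not reach is not made up. A row lasts 1/10 s, in which the tool goes at most 50 mm and 8.59 degrees, less where a joint would pass 70% of its speed; a pose out of reach is approached as far as the arm can. A call with a gripper value outside its range is refused whole. The fingers move at their own pace and stop on an object; "grip_force" is the grip in N (left out, the last holds). Time passes only in rows, so rows that do not move let the fingers close. It gives the time, the measured TCP pose, the force, the opening and the grip force at its end, in the units of the state.
- readout.observe(): the state, without advancing time (a new reading comes with each control period).
- get_image(name): name is "scene" or "side" or "wrist"; returns a dict with "image" (480x640x3 uint8, red, green, blue), "depth" (480x640 float32, m along the optical axis (not along the pixel's ray), 0 where there is no reading), "fx", "fy", "cx", "cy" (pixels), "origin" and "attitude" of the camera in the world. Camera axes: x right, y down, z forward; pixel columns grow to the right and rows downward; lengths in m; the calibration is good to about 2 mm. The wrist camera is an equidistant fisheye: a pixel r from the principal point sees the ray r / f radians off the axis. A picture is of the moment at which its call begins.
- sign_off(): hands the job in; it is judged then, once.
The state is a dict: "time_s": time; "joint_positions": joint angles; "joint_velocities": joint speeds; "tau": joint torques, N m; "tcp_pos": TCP position; "ee_rot": TCP orientation; "ft_force": force on the tool from outside, world axes, zero at the start; "torque": the same for the moment, N m; "width": finger opening in m; "gripper_force": force on a finger pad.
Only numpy, scipy, OpenCV 4.12 (cv2) and the standard library are available. Lean on these libraries where they do the work, as an engineer would, in place of code of your own. Each camera call takes 0.05 s, during which the arm holds its last target. There are 200 camera calls.

### The job

Pull the cabinet drawer all the way out to its stop, lift the steel casting flask out of it and, keeping it upright, set it in the sprung ring of the casting table. Press the flask down until the ring's rim is level with the top of the grey housing around it, and finish still holding it pressed down there, with the drawer left open. Leave the other things on the bench where they are.

Things in the scene. Friction and masses are not known exactly. Their poses are not given: they have to be found in the camera images.
- cabinet_drawer0_handle (a point): Middle of the drawer's level steel bar handle, 120 mm long along this frame's y, 11 mm thick. It lies 35 mm in front of the drawer's front panel, 82 mm above the bench and 38 mm below the cabinet's top, so it can be pinched from above with one finger between bar and panel. The drawer opens along -x of this frame.
- cabinet: Low wooden cabinet with one drawer, fixed to the bench: 220 deep (x), 260 wide (y), 120 mm high; origin at the centre of its underside, front and drawer towards -x. The drawer's floor is 22 mm above the bench, its inside 218 mm wide and 175 mm deep, its side walls reach 98 mm and its front panel 108 mm above the bench.
- flask_mid (a point): Centre (half-way up) of the casting flask: a plain upright steel cylinder 50 mm in diameter, 75 mm tall, 0.28 to 0.5 kg, white plaster with a small dark hole in its top; z is its axis. It stands loose on the drawer's floor, within 60 mm of the drawer's middle, and is reached from above once the drawer is out; most room for fingers is along the handle's y.
- ring_seat (a point): Centre of the seat (inner floor) of the sprung steel ring cradle, on which the flask's underside comes to stand; z is up. The ring is a round cup, 56 mm inside at the seat, flared to 74 mm at its rim, which is 14 mm above the seat. With the ring up its seat is 52 mm and its rim 66 mm above the bench.
- caster: Casting table: round grey housing 144 mm in diameter and 50 mm high, fixed to the bench, with the sprung ring upright in its middle. Origin at the centre of its underside. The free ring's rim stands 16 mm above the housing's top.
- cabinet_drawer0 (a joint): How far the drawer is out, m: 0 is shut, about 0.150 is its stop. It starts 0 to 30 mm out. It slides with a light friction of a few N.
- ring (a joint): How far the ring is pushed down, m: 0 is up, 0.016 is its rim level with the housing, 0.019 is its stop. The spring needs about 6 N to start it, 14 N when level and 15.5 N at the stop (the flask's weight counts towards these and alone does not push it down); it springs back when let go.
- loupe_c (a point): Black eye loupe, an upright cylinder 36 mm in diameter and 30 mm tall; this point is its centre. Leave alone.
- jar_c (a point): Small closed jar, 52 mm in diameter and 65 mm tall; this point is its centre. Leave alone.
- pin_block_c (a point): Wooden block with two steel bars on it (90 x 60 x 40 mm); this point is its centre. Leave alone.
There are look-alikes about, which are no part of the job. There is more than one size of the caster; the job needs the middle-sized.

How it is judged:
By the outcome, as a careful person would: the job done as asked, in the order asked, and still so for the second after the job is handed in, while the arm keeps its last pose, push and grip.
It also fails if it takes over 64 s, if anything falls off the work surface, if the arm or the gripper's body presses on something with over 40 N, if the wrist force passes 120 N, or if a joint passes its speed limit or range.

## Working session

There is one attempt and no reset: what is moved stays moved. The work goes in short steps, Python scripts to look and compute and a tool call to move; the robot and the scene stay as the last step left them, time stands still between calls to the robot, and variables do not carry over. Pictures are saved under pics/ and viewed, at most 10 in all, crops included, and the job is handed in when it is done.

Besides the shell and the picture viewer there is one more tool, called after "Emit:" as name(argument=value, ...) on one line, values as JSON. carry_out: Moves the arm, as the interface text tells. Its arguments: {"type":"object","properties":{"moves":{"type":"array","items":{"type":"object","properties":{"fingers":{"type":"number"},"offset":{"type":"array","items":{"type":"number"}},"roll":{"type":"number"}}}},"grip_force":{"type":"number"}},"required":["moves"]}

```bash
mkdir -p pics; cat > h.py <<'E'
import numpy as np, cv2
from rig import readout, get_image, sign_off
from scipy.spatial.transform import Rotation as R
def rot(a):
    a=np.array(a,float)
    return a if a.shape==(3,3) else R.from_quat(a[[1,2,3,0]]).as_matrix()
def pts(g):
    v,u=np.mgrid[0:480,0:640]; d=g['depth']
    c=np.stack([(u-g['cx'])/g['fx']*d,(v-g['cy'])/g['fy']*d,d],-1)
    return c@rot(g['attitude']).T+np.array(g['origin'])
def save(n,im): cv2.imwrite('pics/'+n+'.png',cv2.cvtColor(im,cv2.COLOR_RGB2BGR))
E
python3 - <<'E'
from h import *
s=readout.observe(); print({k:np.round(v,3) for k,v in s.items()})
for n in('scene','side'):
    g=get_image(n); save(n+'0',g['image']); print(n,g['origin'],g['attitude'],g['fx'],(g['depth']>0).mean())
    np.savez(n+'0.npz',**g)
E
```

```text
{'time_s': np.float64(0.0), 'joint_positions': array([-1.32 ,  0.379,  1.735, -0.   ,  1.028, -0.033]), 'joint_velocities': array([-0.   , -0.   , -0.002, -0.001,  0.001, -0.001]), 'tau': array([ 3.0000e-03, -7.6373e+01, -4.3436e+01,  6.5000e-02,  4.2000e-02,
       -0.0000e+00]), 'tcp_pos': array([ 0.196, -0.672,  0.404]), 'ee_rot': array([-0.001,  0.99 ,  0.141, -0.   ]), 'ft_force': array([ 0.878,  0.684, -0.324]), 'torque': array([0.024, 0.026, 0.014]), 'gripper_force': np.float64(0.0), 'width': np.float64(0.091)}
scene [0.92491683 0.20247278 0.70270351] [-0.16312115  0.50349326  0.81124489 -0.24853119] 445.1066618891279 0.9958138020833334
side [0.28194328 0.741468   0.72905278] [ 0.081209   -0.15531878  0.88536442 -0.43059381] 523.5360888681207 0.9962467447916666
```

View pics/scene0.png

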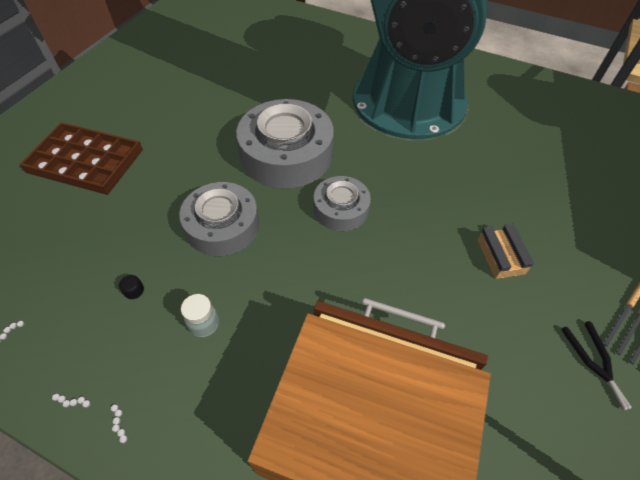

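View pics/side0.png

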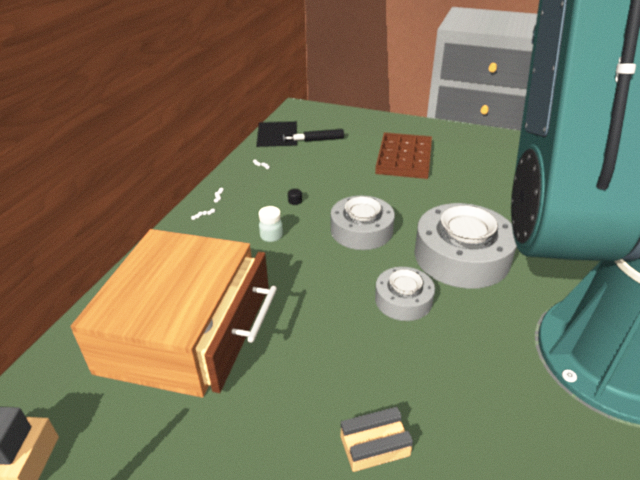

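The scene view shows three casters: large at (285,140), middle at (219,215) and small at (342,202). The handle bar runs from (366,302) to (441,324), and the drawer is slightly open. I'll measure the caster diameters, with 144 mm expected for the middle one, and the handle.

```bash
python3 - <<'E'
from h import *
g=dict(np.load('scene0.npz')); P=pts(g)
print('bench z',np.median(P[250:290,30:80,2]))
for n,(u,v,w) in dict(big=(285,140,60),mid=(219,215,48),small=(342,202,36)).items():
    Q=P[v-w:v+w,u-w:u+w].reshape(-1,3); z=Q[:,2]
    h=z[(z>.025)&(z<.12)]
    hist,e=np.histogram(h,bins=np.arange(.025,.121,.002)); k=hist[:].argsort()[::-1][:4]
    print(n,'max z',np.percentile(h,99.5).round(4),'modes',[(e[i].round(3),hist[i]) for i in k])
    B=Q[z>.012]; T=Q[(z>e[k[0]]-.003)&(z<e[k[0]]+.005)]
    (c,r)=cv2.minEnclosingCircle(T[:,:2].astype(np.float32)); print(' top circle',np.round(c,4),'d',round(2*r,4))
    R_=Q[z>np.percentile(h,99.5)-.004]
    (c,r)=cv2.minEnclosingCircle(R_[:,:2].astype(np.float32)); print(' rim circle',np.round(c,4),'d',round(2*r,4))
# handle
z=P[...,2]; sub=np.zeros(z.shape,bool); sub[285:345,350:460]=1
hsv=cv2.cvtColor(g['image'],cv2.COLOR_RGB2HSV)
m=sub&(hsv[...,1]<70)&(z>.07)&(z<.1)
H=P[m]; c=H.mean(0); uu,sv,vt=np.linalg.svd(H[:,:2]-c[:2],full_matrices=False)
t=(H[:,:2]-c[:2])@vt[0]; print('handle',m.sum(),c,'dir',vt[0],t.min(),t.max(), 'mid',c[:2]+vt[0]*(t.min()+t.max())/2,'zmax',H[:,2].max())
# cabinet top
m=(z>.112)&(z<.13); m[:300]=0; m[:,:240]=0; m[:,500:]=0
C=P[m][:,:2].astype(np.float32); print('cab top',cv2.minAreaRect(C*1000), np.median(z[m]))
g=dict(np.load('side0.npz')); P=pts(g); z=P[...,2]; m=(z>.112)&(z<.13); m[:220]=0;m[390:]=0;m[:,:70]=0;m[:,260:]=0
r=cv2.minAreaRect(P[m][:,:2].astype(np.float32)*1000); print('cab side',r,cv2.boxPoints(r))
hsv=cv2.cvtColor(g['image'],cv2.COLOR_RGB2HSV); m=(hsv[...,1]<70)&(z>.07)&(z<.1); m[:280]=0;m[345:]=0;m[:,:225]=0;m[:,280:]=0
H=P[m]; c=H.mean(0); uu,sv,vt=np.linalg.svd(H[:,:2]-c[:2],full_matrices=False)
t=(H[:,:2]-c[:2])@vt[0]; print('handle',m.sum(),c,'dir',vt[0],t.min(),t.max(),'mid',c[:2]+vt[0]*(t.min()+t.max())/2,'zmax',H[:,2].max())
im=dict(np.load('scene0.npz'))['image'][90:350,160:470]; save('crop0',cv2.resize(im,None,fx=2.2,fy=2.2,interpolation=cv2.INTER_CUBIC))
E
```

```text
bench z -0.0010394925524523368
big max z 0.0938 modes [(np.float64(0.069), np.int64(1702)), (np.float64(0.071), np.int64(931)), (np.float64(0.067), np.int64(517)), (np.float64(0.073), np.int64(402))]
 top circle [ 0.3541 -0.1808] d 0.3047
 rim circle [ 0.5936 -0.0078] d 0.785
mid max z 0.0663 modes [(np.float64(0.049), np.int64(1267)), (np.float64(0.047), np.int64(877)), (np.float64(0.051), np.int64(425)), (np.float64(0.063), np.int64(143))]
 top circle [ 0.5042 -0.1876] d 0.2067
 rim circle [ 0.7159 -0.0104] d 0.5968
small max z 0.0523 modes [(np.float64(0.037), np.int64(709)), (np.float64(0.039), np.int64(518)), (np.float64(0.035), np.int64(199)), (np.float64(0.041), np.int64(111))]
 top circle [ 0.3861 -0.025 ] d 0.1534
 rim circle [0.6391 0.0567] d 0.6418
handle 724 [0.60132652 0.19036978 0.08542129] dir [-0.11484362  0.99338358] -0.06618597009758102 0.06373290640415334 mid [0.60146738 0.18915137] zmax 0.09088713386689196
cab top ((764.1683959960938, 208.64923095703125), (206.02346801757812, 260.5947570800781), 6.7861504554748535) 0.11967424488727174
cab side ((756.3084716796875, 207.61294555664062), (229.99501037597656, 264.07293701171875), 6.616569995880127) [[626.8631  325.51947]
 [657.2907   63.20538]
 [885.75385  89.70642]
 [855.32623 352.0205 ]]
handle 554 [0.60473002 0.19648072 0.08631351] dir [ 0.12725808 -0.99186964] -0.058644469918497776 0.07219245454284402 mid [0.60559207 0.1897618 ] zmax 0.09976266609154028
```

View pics/crop0.png

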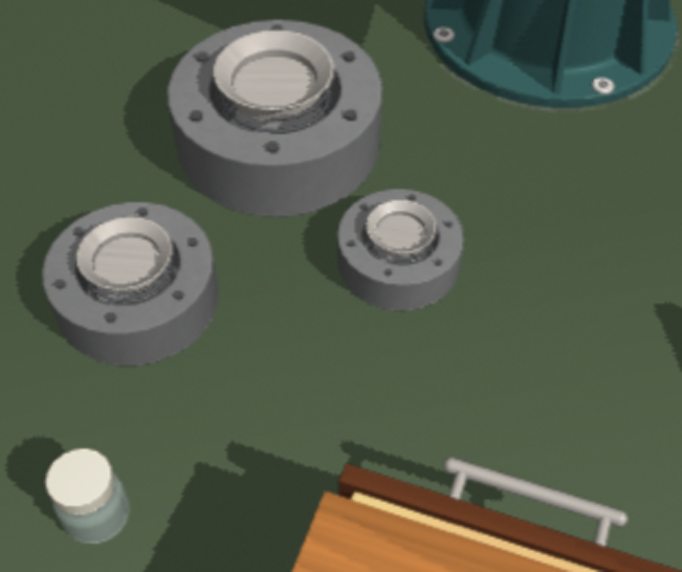

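Three casters again: left (130,280), top (275,90) and right (400,240) in the crop. The left one's housing top is at 50 mm and its rim at 66 mm, so it matches the middle size. The others are 70 and 38 mm high. Next I'll refine its centre and plan the approach to the handle.

```bash
cat >> h.py <<'E'
def plan(gx,gy,gz,yaw=None):
    "tool-axis offset (mm) and roll (deg) to bring grasp point to gx,gy,gz; yaw = world angle wanted of tool y (mod 180)"
    s=readout.observe(); M=rot(s['ee_rot']); p=np.array(s['tcp_pos'])
    y=np.degrees(np.arctan2(M[1,1],M[0,1])); roll=0
    if yaw is not None: roll=-((yaw-y+90)%180-90)
    M2=M@R.from_euler('z',roll,degrees=True).as_matrix()
    tgt=np.array([gx,gy,gz+.172])
    print('yaw',y.round(2),'tilt',np.degrees(np.arccos(-M[2,2])).round(2),'grasp',(p+M[:,2]*.172).round(4),'roll',round(roll,2),'offset AFTER roll mm',(M2.T@(tgt-p)*1000).round(1),'q',np.round(s['joint_positions'],2),'F',np.round(s['ft_force'],1),'w',s['width'],'t',s['time_s'])
E
python3 - <<'E'
from h import *
from scipy.optimize import least_squares
def circ(X):
    f=lambda p:np.hypot(X[:,0]-p[0],X[:,1]-p[1])-p[2]
    r=least_squares(f,[*X.mean(0),.05],loss='soft_l1',f_scale=.001); return r.x.round(4),len(X)
for n,(u,v) in dict(scene=(219,215),side=(363,221)).items():
    g=dict(np.load(n+'0.npz')); P=pts(g); z=P[...,2]
    w=50; m=np.zeros(z.shape,np.uint8); s=np.s_[v-w:v+w,u-w:u+w]
    m[s]=((z>.044)&(z<.056))[s]
    k,l,st,ce=cv2.connectedComponentsWithStats(m); i=1+st[1:,4].argmax(); c=(l==i).astype(np.uint8)
    cn=max(cv2.findContours(c,cv2.RETR_EXTERNAL,cv2.CHAIN_APPROX_NONE)[0],key=cv2.contourArea)[:,0]
    X=P[cn[:,1],cn[:,0]]; print(n,'housing',circ(X[:,:2]))
    rm=(z>.0615)&(z<.075); q=np.zeros_like(rm); q[s]=rm[s]; k,l,st,ce=cv2.connectedComponentsWithStats(q.astype(np.uint8)); i=1+st[1:,4].argmax()
    X=P[l==i]; print(n,'rim',circ(X[:,:2]),X[:,2].mean())
plan(.603,.19,.2,6.7)
E
```

```text
scene housing (array([ 0.5352, -0.1953,  0.0708]), 199)
scene rim (array([ 0.535 , -0.1955,  0.0365]), 320) 0.0639442479934845
side housing (array([ 0.5369, -0.1939,  0.0707]), 152)
side rim (array([ 0.537 , -0.1947,  0.036 ]), 222) 0.06516786667651088
yaw -73.74 tilt 0.05 grasp [ 0.1959 -0.6717  0.2322] roll -80.44 offset AFTER roll mm [808.4 504.8  32.8] q [-1.32  0.38  1.73 -0.    1.03 -0.03] F [-0.5 -0.2  0.6] w 0.09139992583962629 t 0.1
```

The caster centre is (0.536, -0.195), diameter about 142 mm, confirmed by both cameras. Moving to above the handle.

Emit:
carry_out(moves=[{"fingers": 30,"offset": [0,0,0],"roll": -8.04},{"fingers": 30,"offset": [0,0,0],"roll": -8.04},{"fingers": 30,"offset": [0,0,0],"roll": -8.04},{"fingers": 30,"offset": [0,0,0],"roll": -8.04},{"fingers": 30,"offset": [0,0,0],"roll": -8.04},{"fingers": 30,"offset": [0,0,0],"roll": -8.04},{"fingers": 30,"offset": [0,0,0],"roll": -8.04},{"fingers": 30,"offset": [0,0,0],"roll": -8.04},{"fingers": 30,"offset": [0,0,0],"roll": -8.04},{"fingers": 30,"offset": [0,0,0],"roll": -8.04}])

```text
time_s: 1.1
tcp_pos: [0.196, -0.6719, 0.4043]
ee_rot: [-0.0, 0.663, 0.749, 0.0]
ft_force: [1.2, -0.6, 0.2]
width: 0.03
gripper_force: 0.0
```

Emit:
carry_out(moves=[{"fingers": 30,"offset": [40,25,0],"roll": 0},{"fingers": 30,"offset": [40,25,0],"roll": 0},{"fingers": 30,"offset": [40,25,0],"roll": 0},{"fingers": 30,"offset": [40,25,0],"roll": 0},{"fingers": 30,"offset": [40,25,0],"roll": 0},{"fingers": 30,"offset": [40,25,0],"roll": 0},{"fingers": 30,"offset": [40,25,0],"roll": 0},{"fingers": 30,"offset": [40,25,0],"roll": 0},{"fingers": 30,"offset": [40,25,0],"roll": 0},{"fingers": 30,"offset": [40,25,0],"roll": 0},{"fingers": 30,"offset": [40,25,0],"roll": 0},{"fingers": 30,"offset": [40,25,0],"roll": 0},{"fingers": 30,"offset": [40,25,0],"roll": 0},{"fingers": 30,"offset": [40,25,0],"roll": 0},{"fingers": 30,"offset": [40,25,0],"roll": 0},{"fingers": 30,"offset": [40,25,0],"roll": 0},{"fingers": 30,"offset": [40,25,0],"roll": 0},{"fingers": 30,"offset": [40,25,0],"roll": 0},{"fingers": 30,"offset": [40,25,0],"roll": 0},{"fingers": 30,"offset": [0,0,0],"roll": 0}])

```text
time_s: 3.1
tcp_pos: [0.5811, 0.1418, 0.4046]
ee_rot: [0.0, 0.664, 0.748, 0.0]
ft_force: [-0.1, -0.5, -0.0]
width: 0.0299
gripper_force: 0.0
```

```bash
python3 - <<'E'
from h import *
plan(.603,.19,.16,6.7)
g=get_image('wrist'); save('w1',g['image']); print(g['origin'],rot(g['attitude']).round(3),g['fx'],g['cx'],g['cy'])
np.savez('w1.npz',**g)
E
```

```text
yaw 6.84 tilt 0.06 grasp [0.5812 0.1419 0.2326] roll 0.14 offset AFTER roll mm [45.2 27.3 72.7] q [0.2  0.22 1.94 0.   0.97 0.08] F [-0.1 -0.5 -0. ] w 0.029947562170293193 t 3.1
[0.57247813 0.21701057 0.38427461] [[ 0.993  0.117  0.034]
 [ 0.121 -0.955 -0.27 ]
 [ 0.001  0.272 -0.962]] 371.64829954431775 316.5994106429223 238.39418334544771
```

View pics/w1.png

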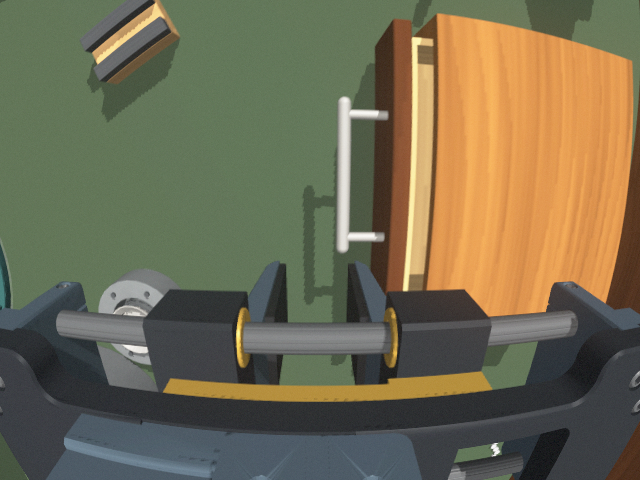

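The wrist view shows the bar from (344,98) to (342,250), with the fingers around (315,280). I'll cast the bar's ends onto z = 0.082.

```bash
cat >> h.py <<'E'
def fray(g,u,v,z):
    d=np.array([u-g['cx'],v-g['cy']]); r=np.hypot(*d); th=r/g['fx']
    c=np.array([*(np.sin(th)*d/r),np.cos(th)]); w=rot(g['attitude'])@c; o=np.array(g['origin'])
    return o+w*(z-o[2])/w[2]
E
python3 - <<'E'
from h import *
g=dict(np.load('w1.npz'))
a,b=fray(g,344,100,.085),fray(g,343,249,.085); print(a,b,(a+b)/2,np.linalg.norm(a-b), np.degrees(np.arctan2((a-b)[0],-(a-b)[1])))
m=(a+b)/2; plan(m[0],m[1],.082)
E
```

```text
[0.59072857 0.24877198 0.085     ] [0.60629434 0.12655058 0.085     ] [0.59851145 0.18766128 0.085     ] 0.12320861687122245 -172.74204434543208
yaw 6.82 tilt 0.03 grasp [0.58   0.1399 0.2323] roll 0 offset AFTER roll mm [ 45.2  24.  150.3] q [0.2  0.22 1.95 0.   0.97 0.08] F [-0.1 -0.1 -0. ] w 0.03001392344731563 t 3.15
```

Emit:
carry_out(moves=[{"fingers": 30,"offset": [23,13,0],"roll": 0},{"fingers": 30,"offset": [22,12,0],"roll": 0},{"fingers": 30,"offset": [0,0,40],"roll": 0},{"fingers": 30,"offset": [0,0,30],"roll": 0},{"fingers": 30,"offset": [0,0,0],"roll": 0}])

```text
time_s: 3.65
tcp_pos: [0.5976, 0.1843, 0.3309]
ee_rot: [-0.002, 0.665, 0.747, -0.003]
ft_force: [-1.2, -0.0, -0.7]
width: 0.0299
gripper_force: 0.0
```

```bash
python3 - <<'E'
from h import *
for i in range(3): plan(.6,.188,.082)
g=get_image('wrist'); save('w2',g['image']); np.savez('w2.npz',**g)
E
```

```text
yaw 6.62 tilt 0.38 grasp [0.5965 0.184  0.1589] roll 0 offset AFTER roll mm [ 3.5  3.3 76.9] q [ 0.26  0.36  1.92 -0.    0.87  0.15] F [-1.2 -0.  -0.7] w 0.029871374737033364 t 3.65
yaw 6.62 tilt 0.38 grasp [0.5965 0.184  0.1589] roll 0 offset AFTER roll mm [ 3.5  3.3 76.9] q [ 0.26  0.36  1.92 -0.    0.87  0.15] F [-1.2 -0.  -0.7] w 0.029871374737033364 t 3.65
yaw 6.62 tilt 0.38 grasp [0.5965 0.184  0.1589] roll 0 offset AFTER roll mm [ 3.5  3.3 76.9] q [ 0.26  0.36  1.92 -0.    0.87  0.15] F [-1.2 -0.  -0.7] w 0.029871374737033364 t 3.65
```

View pics/w2.png

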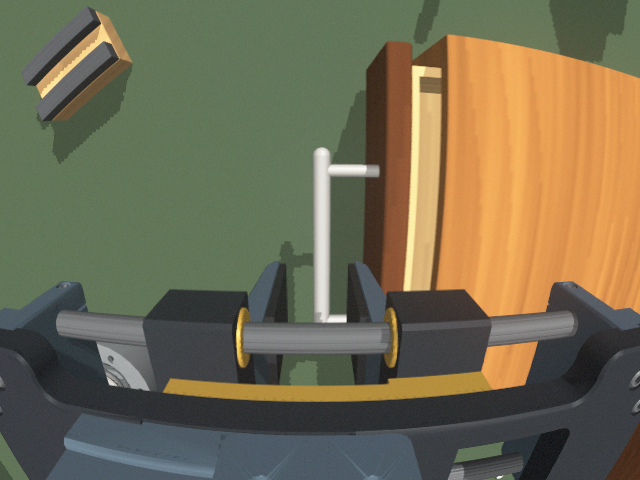

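The bar now lies between the fingers in the wrist view, from (322,150) to (322,322).

```bash
python3 - <<'E'
from h import *
g=dict(np.load('w2.npz'))
a,b=fray(g,322,153,.085),fray(g,322,319,.085); print(a,b,np.linalg.norm(a-b)); m=(a+b)/2; print(m); plan(m[0],m[1],.082)
E
```

```text
[0.59214672 0.2490637  0.085     ] [0.6056052 0.1391697 0.085    ] 0.11071505003562214
[0.59887596 0.1941167  0.085     ]
yaw 6.62 tilt 0.22 grasp [0.5979 0.1843 0.1614] roll 0 offset AFTER roll mm [ 9.5  1.8 79.4] q [ 0.26  0.36  1.92 -0.    0.87  0.15] F [ 0.8 -0.4  0.8] w 0.029675632012225884 t 3.7
```

Emit:
carry_out(moves=[{"fingers": 30,"offset": [4,2,25],"roll": 0},{"fingers": 30,"offset": [0,0,25],"roll": 0},{"fingers": 30,"offset": [0,0,15],"roll": 0},{"fingers": 30,"offset": [0,0,13],"roll": 0},{"fingers": 30,"offset": [0,0,0],"roll": 0}], grip_force=20)

```text
time_s: 4.2
tcp_pos: [0.6006, 0.1894, 0.2562]
ee_rot: [-0.0, 0.665, 0.747, -0.001]
ft_force: [0.1, -1.2, 0.4]
width: 0.03
gripper_force: 0.0
```

Emit:
carry_out(moves=[{"fingers": 5,"offset": [0,0,0],"roll": 0},{"fingers": 5,"offset": [0,0,0],"roll": 0},{"fingers": 5,"offset": [0,0,0],"roll": 0},{"fingers": 5,"offset": [0,0,0],"roll": 0},{"fingers": 5,"offset": [0,0,0],"roll": 0},{"fingers": 5,"offset": [0,0,0],"roll": 0}], grip_force=20)

```text
time_s: 4.8
tcp_pos: [0.6012, 0.1899, 0.2576]
ee_rot: [0.0, 0.665, 0.747, 0.001]
ft_force: [-0.2, -0.7, 6.7]
width: 0.0104
gripper_force: 20.0
```

Emit:
carry_out(moves=[{"fingers": 5,"offset": [0,-5,0],"roll": 0},{"fingers": 5,"offset": [0,-10,0],"roll": 0},{"fingers": 5,"offset": [0,-10,0],"roll": 0},{"fingers": 5,"offset": [0,-10,0],"roll": 0},{"fingers": 5,"offset": [0,-10,0],"roll": 0},{"fingers": 5,"offset": [0,-10,0],"roll": 0},{"fingers": 5,"offset": [0,-10,0],"roll": 0},{"fingers": 5,"offset": [0,-10,0],"roll": 0},{"fingers": 5,"offset": [0,-10,0],"roll": 0},{"fingers": 5,"offset": [0,-10,0],"roll": 0},{"fingers": 5,"offset": [0,-10,0],"roll": 0},{"fingers": 5,"offset": [0,-5,0],"roll": 0}])

```text
time_s: 6.0
tcp_pos: [0.4911, 0.1769, 0.2576]
ee_rot: [0.001, 0.665, 0.747, 0.001]
ft_force: [2.9, -4.1, 7.9]
width: 0.0105
gripper_force: 20.0
```

Emit:
carry_out(moves=[{"fingers": 5,"offset": [0,-3,0],"roll": 0},{"fingers": 5,"offset": [0,-3,0],"roll": 0},{"fingers": 5,"offset": [0,-3,0],"roll": 0}])

```text
time_s: 6.3
tcp_pos: [0.4826, 0.1759, 0.2576]
ee_rot: [0.001, 0.665, 0.747, 0.001]
ft_force: [1.1, -4.7, 10.0]
width: 0.0104
gripper_force: 20.0
```

Emit:
carry_out(moves=[{"fingers": 5,"offset": [0,-3,0],"roll": 0},{"fingers": 5,"offset": [0,-3,0],"roll": 0}])

```text
time_s: 6.5
tcp_pos: [0.4767, 0.1752, 0.2576]
ee_rot: [0.001, 0.665, 0.747, 0.001]
ft_force: [1.2, -4.9, 11.7]
width: 0.0105
gripper_force: 20.0
```

Emit:
carry_out(moves=[{"fingers": 5,"offset": [0,-3,-1],"roll": 0},{"fingers": 5,"offset": [0,-3,-1],"roll": 0}])

```text
time_s: 6.7
tcp_pos: [0.4693, 0.1742, 0.2579]
ee_rot: [-0.001, 0.665, 0.747, -0.001]
ft_force: [0.3, 1.0, -25.5]
width: 0.0107
gripper_force: 20.0
```

Emit:
carry_out(moves=[{"fingers": 5,"offset": [0,-3,0],"roll": 0},{"fingers": 5,"offset": [0,-3,0],"roll": 0}])

```text
time_s: 6.9
tcp_pos: [0.4648, 0.1738, 0.2583]
ee_rot: [0.001, 0.665, 0.747, 0.001]
ft_force: [21.8, -1.7, -29.5]
width: 0.0104
gripper_force: 20.0
```

Emit:
carry_out(moves=[{"fingers": 5,"offset": [0,-3,0],"roll": 0},{"fingers": 5,"offset": [0,-2,0],"roll": 0}])

```text
time_s: 7.1
tcp_pos: [0.4629, 0.1739, 0.2601]
ee_rot: [0.004, 0.665, 0.747, 0.005]
ft_force: [37.3, -1.2, -29.7]
width: 0.0105
gripper_force: 20.0
```

The force rose to 37 N and the motion stalled, so the drawer is at its stop (about 138 mm of travel). Unloading, releasing and rising.

Emit:
carry_out(moves=[{"fingers": 5,"offset": [0,2,1],"roll": 0},{"fingers": 30,"offset": [0,0,0],"roll": 0},{"fingers": 30,"offset": [0,0,0],"roll": 0},{"fingers": 30,"offset": [0,0,0],"roll": 0},{"fingers": 30,"offset": [0,0,0],"roll": 0},{"fingers": 30,"offset": [0,0,-25],"roll": 0},{"fingers": 30,"offset": [0,0,-40],"roll": 0},{"fingers": 30,"offset": [0,0,-40],"roll": 0},{"fingers": 90,"offset": [0,0,-40],"roll": 0},{"fingers": 90,"offset": [0,0,-30],"roll": 0},{"fingers": 90,"offset": [0,0,0],"roll": 0},{"fingers": 90,"offset": [0,0,0],"roll": 0}])

```text
time_s: 8.3
tcp_pos: [0.4615, 0.1735, 0.4329]
ee_rot: [0.0, 0.665, 0.747, 0.0]
ft_force: [-0.8, -0.4, -1.5]
width: 0.0591
gripper_force: 0.0
```

```bash
python3 - <<'E'
from h import *
plan(.54,.18,.2)
for n in('wrist','scene'):
    g=get_image(n); np.savez(n+'3.npz',**g); 
    if n=='wrist': W=g['image']
    else: S=g['image']; P=pts(g)
save('c3',np.hstack([cv2.resize(W,(400,300)),cv2.resize(S[200:440,240:560],(400,300))]))
z=P[...,2]; m=(z>.088)&(z<.104); m[:220]=0
hsv=cv2.cvtColor(S,cv2.COLOR_RGB2HSV); m&=(hsv[...,1]<60)
k,l,st,ce=cv2.connectedComponentsWithStats(m.astype(np.uint8))
for i in range(1,k):
    if st[i,4]>80: print(st[i],ce[i],P[l==i].mean(0).round(4))
E
```

```text
yaw 6.66 tilt 0.06 grasp [0.4617 0.1735 0.2609] roll 0 offset AFTER roll mm [-2.6 78.7 61. ] q [0.31 0.01 2.13 0.   1.01 0.2 ] F [-0.8 -0.4 -1.5] w 0.059122842076747444 t 8.3
[391 290  33  32 822] [406.95620438 305.70437956] [0.5905 0.192  0.0968]
```

View pics/c3.png

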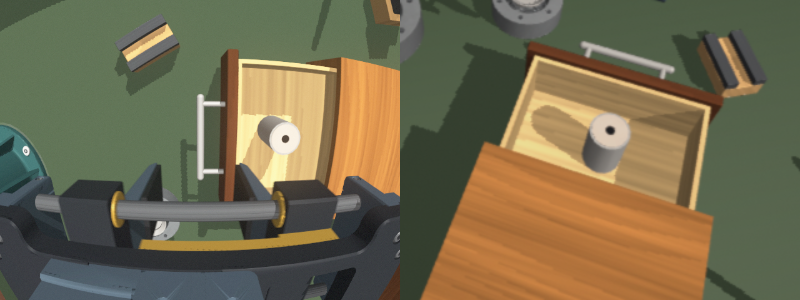

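The flask is at (132,107) in the wrist half and (610,130) in the scene half, with its top at z = 0.097 and (0.5905, 0.192). It is the only one in the drawer and stands roughly on its centreline. I'll turn 90° and cross-check from the wrist view.

Emit:
carry_out(moves=[{"fingers": 90,"offset": [0,0,0],"roll": -8.18},{"fingers": 90,"offset": [0,0,0],"roll": -8.18},{"fingers": 90,"offset": [0,0,0],"roll": -8.18},{"fingers": 90,"offset": [0,0,0],"roll": -8.18},{"fingers": 90,"offset": [0,0,0],"roll": -8.18},{"fingers": 90,"offset": [0,0,0],"roll": -8.18},{"fingers": 90,"offset": [0,0,0],"roll": -8.18},{"fingers": 90,"offset": [0,0,0],"roll": -8.18},{"fingers": 90,"offset": [0,0,0],"roll": -8.18},{"fingers": 90,"offset": [0,0,0],"roll": -8.18},{"fingers": 90,"offset": [0,0,0],"roll": -8.2},{"fingers": 90,"offset": [0,0,0],"roll": 0}])

```text
time_s: 9.6
tcp_pos: [0.4615, 0.1734, 0.4313]
ee_rot: [-0.001, -0.059, 0.998, -0.0]
ft_force: [0.3, -0.1, 0.1]
width: 0.0897
gripper_force: 0.0
```

```bash
python3 - <<'E'
from h import *
g=dict(np.load('wrist3.npz'))
hsv=cv2.cvtColor(g['image'],cv2.COLOR_RGB2HSV); m=((hsv[...,1]<40)&(hsv[...,2]>190)).astype(np.uint8); m[:,:400]=0; m[:170]=0;m[260:]=0
k,l,st,ce=cv2.connectedComponentsWithStats(m); i=1+st[1:,4].argmax(); print(st[i],ce[i],fray(g,*ce[i],.097))
plan(.5905,.192,.12,96.7)
E
```

```text
[ 431  195   49   53 1872] [455.16399573 221.04487179] [0.58779664 0.19137571 0.097     ]
yaw 96.8 tilt 0.14 grasp [0.4611 0.1733 0.2593] roll 0.1 offset AFTER roll mm [-130.6    3.4  139. ] q [ 0.31  0.01  2.13  0.    1.01 -1.38] F [ 0.3 -0.1  0.1] w 0.08972010818075565 t 9.6
```

Emit:
carry_out(moves=[{"fingers": 91,"offset": [-40,1,0],"roll": 0},{"fingers": 91,"offset": [-40,1,0],"roll": 0},{"fingers": 91,"offset": [-40,1,0],"roll": 0},{"fingers": 91,"offset": [-9,0,0],"roll": 0},{"fingers": 91,"offset": [0,0,40],"roll": 0},{"fingers": 91,"offset": [0,0,40],"roll": 0},{"fingers": 91,"offset": [0,0,20],"roll": 0},{"fingers": 91,"offset": [0,0,20],"roll": 0},{"fingers": 91,"offset": [0,0,0],"roll": 0}])

```text
time_s: 10.5
tcp_pos: [0.588, 0.1911, 0.3094]
ee_rot: [-0.003, -0.056, 0.998, -0.001]
ft_force: [-0.4, -0.6, 0.1]
width: 0.0906
gripper_force: 0.0
```

```bash
python3 - <<'E'
from h import *
plan(.59,.192,.075)
g=get_image('wrist'); save('w4',g['image'])
E
```

```text
yaw 96.48 tilt 0.33 grasp [0.587  0.1908 0.1374] roll 0 offset AFTER roll mm [-2.5  0.7 62.4] q [ 0.28  0.38  1.94  0.    0.83 -1.41] F [-0.4 -0.6  0.1] w 0.09061925762498059 t 10.5
```

View pics/w4.png

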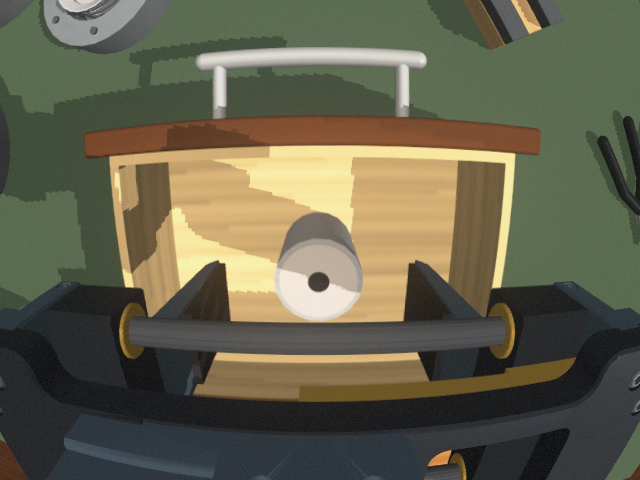

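The flask top is at (318,280), centred between the fingers, whose tips are at (220,265) and (412,265). Descending and closing.

Emit:
carry_out(moves=[{"fingers": 91,"offset": [-2,0,20],"roll": 0},{"fingers": 91,"offset": [0,0,20],"roll": 0},{"fingers": 91,"offset": [0,0,12],"roll": 0},{"fingers": 91,"offset": [0,0,10],"roll": 0},{"fingers": 91,"offset": [0,0,0],"roll": 0}], grip_force=15)

```text
time_s: 11.05
tcp_pos: [0.5913, 0.1916, 0.2502]
ee_rot: [-0.001, -0.058, 0.998, -0.0]
ft_force: [0.1, -0.3, 0.2]
width: 0.0908
gripper_force: 0.0
```

Emit:
carry_out(moves=[{"fingers": 40,"offset": [0,0,0],"roll": 0},{"fingers": 40,"offset": [0,0,0],"roll": 0},{"fingers": 40,"offset": [0,0,0],"roll": 0},{"fingers": 40,"offset": [0,0,0],"roll": 0},{"fingers": 40,"offset": [0,0,0],"roll": 0},{"fingers": 40,"offset": [0,0,0],"roll": 0},{"fingers": 40,"offset": [0,0,0],"roll": 0},{"fingers": 40,"offset": [0,0,0],"roll": 0}], grip_force=15)

```text
time_s: 11.85
tcp_pos: [0.5915, 0.1917, 0.2509]
ee_rot: [0.0, -0.058, 0.998, 0.0]
ft_force: [0.3, 0.2, 3.6]
width: 0.0494
gripper_force: 15.0
```

Emit:
carry_out(moves=[{"fingers": 40,"offset": [0,0,0],"roll": 0},{"fingers": 40,"offset": [0,0,0],"roll": 0},{"fingers": 40,"offset": [0,0,0],"roll": 0},{"fingers": 40,"offset": [0,0,-10],"roll": 0},{"fingers": 40,"offset": [0,0,-10],"roll": 0},{"fingers": 40,"offset": [0,0,0],"roll": 0}], grip_force=50)

```text
time_s: 12.45
tcp_pos: [0.5919, 0.1918, 0.2724]
ee_rot: [0.001, -0.058, 0.998, 0.0]
ft_force: [-0.5, -0.9, -3.7]
width: 0.0492
gripper_force: 50.0
```

The flask is held: 49.2 mm opening, -3.7 N weight. Lifting.

Emit:
carry_out(moves=[{"fingers": 40,"offset": [0,0,-20],"roll": 0},{"fingers": 40,"offset": [0,0,-30],"roll": 0},{"fingers": 40,"offset": [0,0,-30],"roll": 0},{"fingers": 40,"offset": [0,0,-30],"roll": 0},{"fingers": 40,"offset": [0,0,-10],"roll": 0},{"fingers": 40,"offset": [0,0,0],"roll": 0}])

```text
time_s: 13.05
tcp_pos: [0.5916, 0.1917, 0.3918]
ee_rot: [0.001, -0.058, 0.998, 0.0]
ft_force: [0.5, 0.5, -3.5]
width: 0.049
gripper_force: 50.0
```

```bash
python3 - <<'E'
from h import *
plan(.536,-.195,.15)
g=get_image('wrist'); s=readout.observe(); M=rot(s['ee_rot']); p=np.array(s['tcp_pos'])
hsv=cv2.cvtColor(g['image'],cv2.COLOR_RGB2HSV); m=((hsv[...,1]<45)&(hsv[...,2]>120)).astype(np.uint8); m[:,:240]=0;m[:,400:]=0; m[:200]=0;m[330:]=0
zt=p[2]-.2289+.075
k,l,st,ce=cv2.connectedComponentsWithStats(m)
for i in range(1,k):
    if st[i,4]>150: w=fray(g,*ce[i],zt); print(st[i],ce[i],w, 'tool rel mm',(M.T@(w-p)*1000).round(1))
save('w5',np.hstack([g['image'][180:340,220:420]]*1).repeat(3,0).repeat(3,1))
E
```

```text
yaw 96.66 tilt 0.13 grasp [0.592  0.1918 0.2198] roll 0 offset AFTER roll mm [ 100.3 -377.7   69.4] q [ 0.28  0.27  1.9   0.    0.96 -1.41] F [ 0.5  0.5 -3.5] w 0.04898879419030141 t 13.05
[283 227  50  29 436] [303.14678899 240.92889908] [0.55552844 0.18110271 0.23634926] tool rel mm [ 36.7  -6.3 153.9]
[ 257  267  120   56 4974] [316.63168476 297.56755127] [0.57832136 0.188954   0.23634926] tool rel mm [ 13.2  -1.1 153.9]
```

View pics/w5.png

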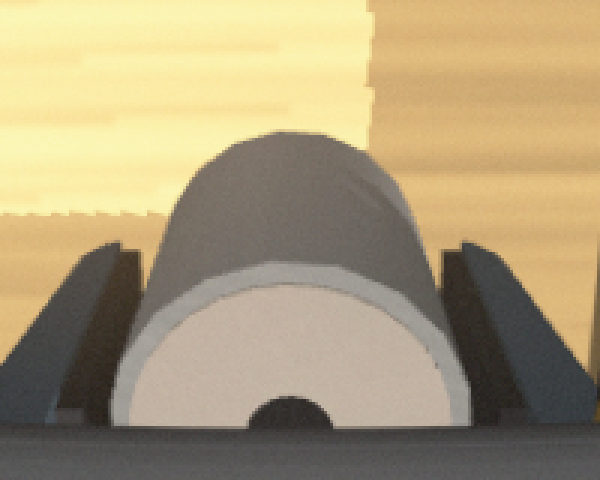

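The held flask is upright in the crop. Its top's near edge is at crop (292,262), full-image (317,267), and the gripper rod hides the rest. I'll use that edge to get the axis offset along tool x.

```bash
python3 - <<'E'
from h import *
g=get_image('wrist'); s=readout.observe(); M=rot(s['ee_rot']); p=np.array(s['tcp_pos']); zt=p[2]-.2289+.075
for uv in((317,267.3),(317,311.5),(257.5,320),(376.5,320)): print(uv,(M.T@(fray(g,*uv,zt)-p)*1000).round(1))
E
```

```text
(317, 267.3) [ 26.6  -1.1 153.9]
(317, 311.5) [  7.5  -1.  153.9]
(257.5, 320) [  3.2 -25.5 153.9]
(376.5, 320) [  3.3  23.5 153.9]
```

Emit:
carry_out(moves=[{"fingers": 40,"offset": [5,-19,0],"roll": 0},{"fingers": 40,"offset": [9,-34,0],"roll": 0},{"fingers": 40,"offset": [9,-34,0],"roll": 0},{"fingers": 40,"offset": [9,-34,0],"roll": 0},{"fingers": 40,"offset": [9,-34,0],"roll": 0},{"fingers": 40,"offset": [9,-34,0],"roll": 0},{"fingers": 40,"offset": [9,-34,0],"roll": 0},{"fingers": 40,"offset": [9,-34,0],"roll": 0},{"fingers": 40,"offset": [9,-34,0],"roll": 0},{"fingers": 40,"offset": [9,-34,0],"roll": 0},{"fingers": 40,"offset": [9,-34,0],"roll": 0},{"fingers": 40,"offset": [4,-18,0],"roll": 0},{"fingers": 40,"offset": [0,0,0],"roll": 0},{"fingers": 40,"offset": [0,0,0],"roll": 0}])

```text
time_s: 14.55
tcp_pos: [0.5362, -0.1946, 0.3895]
ee_rot: [-0.001, -0.058, 0.998, 0.0]
ft_force: [-0.0, -0.2, -3.5]
width: 0.049
gripper_force: 50.0
```

```bash
python3 - <<'E'
from h import *
plan(.536,-.195,.15)
E
```

```text
yaw 96.59 tilt 0.12 grasp [ 0.5359 -0.1945  0.2175] roll 0 offset AFTER roll mm [ 0.1 -0.4 67.5] q [-0.39  0.2   2.01  0.    0.94 -2.07] F [-0.  -0.2 -3.5] w 0.049041242337544276 t 14.55
```

Emit:
carry_out(moves=[{"fingers": 40,"offset": [-1,0,20],"roll": 0},{"fingers": 40,"offset": [0,0,30],"roll": 0},{"fingers": 40,"offset": [0,0,20],"roll": 0},{"fingers": 40,"offset": [0,0,10],"roll": 0},{"fingers": 40,"offset": [0,0,0],"roll": 0}])

```text
time_s: 15.05
tcp_pos: [0.5375, -0.1934, 0.3094]
ee_rot: [-0.001, -0.058, 0.998, 0.001]
ft_force: [-0.3, 0.0, -2.8]
width: 0.0492
gripper_force: 50.0
```

```bash
python3 - <<'E'
from h import *
plan(.536,-.195,.15)
a=get_image('scene')['image'][120:280,140:300]; b=get_image('side')['image'][120:280,285:445]
save('c6',np.hstack([cv2.resize(x,(400,400),interpolation=cv2.INTER_CUBIC) for x in(a,b)]))
E
```

```text
yaw 96.7 tilt 0.15 grasp [ 0.5371 -0.1932  0.1374] roll 0 offset AFTER roll mm [  1.7  -1.4 -12.6] q [-0.39  0.32  2.04  0.    0.79 -2.07] F [-0.3  0.  -2.8] w 0.049234704367789324 t 15.05
```

View pics/c6.png

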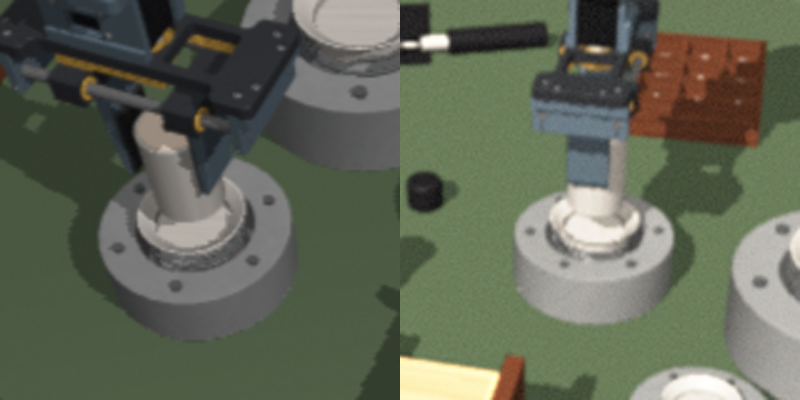

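The flask hangs directly over the middle caster's ring in both views, at (185,215) and (595,215). Lowering it into the seat.

Emit:
carry_out(moves=[{"fingers": 40,"offset": [0,-1,8],"roll": 0},{"fingers": 40,"offset": [0,0,8],"roll": 0},{"fingers": 40,"offset": [0,0,6],"roll": 0},{"fingers": 40,"offset": [0,0,0],"roll": 0},{"fingers": 40,"offset": [0,0,0],"roll": 0}])

```text
time_s: 15.65
tcp_pos: [0.538, -0.1952, 0.2886]
ee_rot: [-0.0, -0.058, 0.998, 0.0]
ft_force: [-0.6, 0.5, -3.7]
width: 0.0488
gripper_force: 50.0
```

Emit:
carry_out(moves=[{"fingers": 40,"offset": [0,0,3],"roll": 0},{"fingers": 40,"offset": [0,0,2],"roll": 0},{"fingers": 40,"offset": [0,0,0],"roll": 0}])

```text
time_s: 15.95
tcp_pos: [0.5379, -0.1951, 0.2835]
ee_rot: [-0.0, -0.058, 0.998, 0.0]
ft_force: [0.1, 0.8, -3.1]
width: 0.0492
gripper_force: 50.0
```

Emit:
carry_out(moves=[{"fingers": 40,"offset": [0,0,2],"roll": 0},{"fingers": 40,"offset": [0,0,2],"roll": 0},{"fingers": 40,"offset": [0,0,0],"roll": 0}])

```text
time_s: 16.25
tcp_pos: [0.5381, -0.1952, 0.2799]
ee_rot: [0.0, -0.058, 0.998, -0.0]
ft_force: [-0.7, 0.8, 3.7]
width: 0.0489
gripper_force: 50.0
```

Contact came at TCP z ≈ 0.281, as predicted, so level should be TCP z ≈ 0.265 with about +10.5 N. Pressing down.

Emit:
carry_out(moves=[{"fingers": 40,"offset": [0,0,2],"roll": 0},{"fingers": 40,"offset": [0,0,2],"roll": 0},{"fingers": 40,"offset": [0,0,2],"roll": 0},{"fingers": 40,"offset": [0,0,2],"roll": 0},{"fingers": 40,"offset": [0,0,2],"roll": 0},{"fingers": 40,"offset": [0,0,2],"roll": 0},{"fingers": 40,"offset": [0,0,0],"roll": 0},{"fingers": 40,"offset": [0,0,0],"roll": 0}])

```text
time_s: 17.05
tcp_pos: [0.5382, -0.1952, 0.2681]
ee_rot: [0.0, -0.058, 0.998, -0.0]
ft_force: [-2.7, 1.7, 9.3]
width: 0.0491
gripper_force: 50.0
```

Emit:
carry_out(moves=[{"fingers": 40,"offset": [0,0,2],"roll": 0},{"fingers": 40,"offset": [0,0,1],"roll": 0},{"fingers": 40,"offset": [0,0,0],"roll": 0},{"fingers": 40,"offset": [0,0,0],"roll": 0}])

```text
time_s: 17.45
tcp_pos: [0.5382, -0.1952, 0.2651]
ee_rot: [0.0, -0.058, 0.998, -0.0]
ft_force: [-3.2, 1.9, 10.4]
width: 0.0488
gripper_force: 50.0
```

```bash
python3 - <<'E'
from h import *
for k in range(4):
    for n,(u,v) in dict(scene=(219,215),side=(363,221)).items():
        g=get_image(n); P=pts(g); d=np.hypot(P[...,0]-.536,P[...,1]+.195); z=P[...,2]
        a=z[(d>.052)&(d<.068)&(z>.04)&(z<.06)]; b=z[(d>.0345)&(d<.0365)&(z>.03)&(z<.075)]
        print(n,'housing',np.median(a).round(4),'rim',np.median(b).round(4),np.percentile(b,[10,90]).round(4),len(b))
    s=readout.observe(); print(s['tcp_pos'][2],s['ft_force'])
a=get_image('scene')['image'][120:280,140:300]; b=get_image('side')['image'][120:280,285:445]
save('c7',np.hstack([cv2.resize(x,(400,400),interpolation=cv2.INTER_CUBIC) for x in(a,b)]))
E
```

```text
scene housing 0.0492 rim 0.0477 [0.0378 0.0496] 70
side housing 0.051 rim 0.0495 [0.0462 0.0511] 34
0.2651587284667172 [-2.81040282  1.46832565  9.99345777]
scene housing 0.0493 rim 0.0478 [0.0373 0.0498] 73
side housing 0.0509 rim 0.0493 [0.043  0.0514] 36
0.26515798843538735 [-2.5232926   2.86765386 10.36279011]
scene housing 0.0493 rim 0.0482 [0.0371 0.0497] 78
side housing 0.0509 rim 0.0494 [0.0474 0.0511] 32
0.2651903843520328 [-3.11267558  2.01150702 10.23423971]
scene housing 0.0492 rim 0.048 [0.0362 0.0497] 71
side housing 0.051 rim 0.049 [0.0406 0.0511] 34
0.2651608263474893 [-3.14069576  2.54380071 11.16022554]
```

View pics/c7.png

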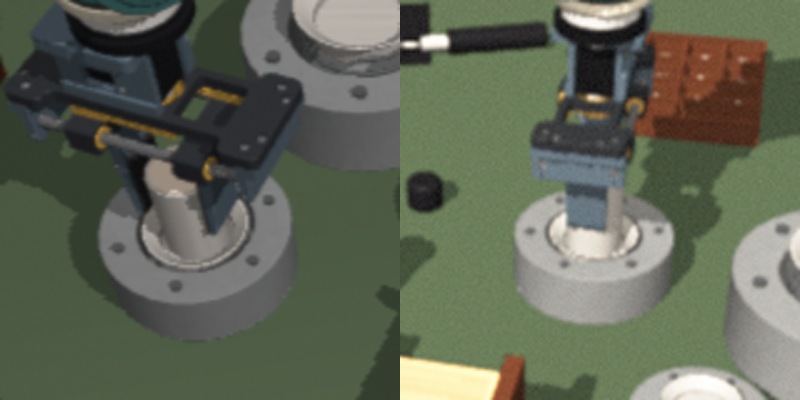

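The ring's rim is flush with the housing in both views: rim top 0.0497 against 0.0492 m (scene), and 0.0511 against 0.0510 m (side). The press force plus the flask's weight is about 14 N, as expected when level. Handing in.

```bash
python3 -c "
from h import *
print(sign_off())"
```

```text
the job is handed in; nothing more can be done
None
```

I pulled the drawer out to its stop and left it open, and the flask is in the middle-sized caster, held pressed with the ring's rim level with the housing; the job is handed in at about 18 s of the 64 s.

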